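# Charge the conker crusher and set its feed lever against the stop

### The arm

A 6-joint arm with a two-finger parallel gripper is mounted at the origin on the work surface. World frame = base frame: x ahead of the robot, y to its left, z up, the work surface at z = 0. Lengths are in m, angles in rad, forces in N, time in s.
With the tool pointing down it reaches from about 0.3 to 0.875 m from the base axis. Payload 4.2 kg.
Tool frame: the origin (TCP) lies midway between the tips of the shut fingers; the grasp point (between the pads) lies 19 mm behind it (tcp_to_grasp is the distance from the TCP to the grasp point, in m); z points along the fingers, y is the line along which they close (so a half turn about z gives the same grasp; the last joint's range is limited). The gripper opens to 85 mm and grips with 20 to 120 N. Pads are 22 mm wide; open, the fingers measure 114 mm over their backs; the gripper's body (76 mm by 85 mm) begins 54 mm behind the grasp point. The pads swing forward as they close: fully open they stand 13 mm farther back than shut.
Start: joints at [-1.213, 0.32, 1.565, -0, 1.257, -0.02], TCP at [0.212, -0.534, 0.231] pointing down, gripper open.
Joint ranges: [-3.11, 3.11], [-0.84, 2.01], [0.21, 2.61], [-1.34, 4.49], [0.05, 2.63], [-2.56, 2.56]. Speed limits (rad/s): [2.57, 2.57, 3.14, 3.14, 3.14, 3.14].

### API

Orientations are given as a unit quaternion [x, y, z, w].
In Python, from workcell import * gives the robot as it stands.
- The arm moves only by the tool drive_tool, never from a script. Its argument "increments" is one flat list of numbers, 7 for each row, row after row: the finger opening in mm, from 0 to 85.4, then the shift along the tool's x, y, z in units of 40 mm (1.0 is 40 mm), then the turn, a rotation vector about the tool's x, y, z in units of 8 degrees (1.0 is 8 degrees). A call has exactly 8 rows; each row shifts and turns the commanded pose from where the row before left it, along the tool's axes as they then stand; what a row does not reach is not made up. A row lasts 1/10 s, in which the tool goes at most 50 mm and 8.59 degrees, less where a joint would pass 70% of its speed; a pose out of reach is approached as far as the arm can. A call is refused whole if a number of a shift passes 1 or a number of a turn 1, either way. A call with a gripper value outside its range is refused whole. The fingers move at their own pace and stop on an object; "newtons" is the grip in N (left out, the last holds). Time passes only in rows, so rows that do not move let the fingers close, or fill a call up. It gives the time, the measured TCP pose, the force, the opening and the grip force at its end, in the units of the state.
- state(): the state, without advancing time (a new reading comes with each control period).
- get_image(name): name is "side" or "top" or "wrist"; returns a dict with "color" (480x640x3 uint8, blue, green, red), "fovy" (degrees; the focal length in pixels is half the picture's height over the tangent of half this angle, whatever the lens; pixels are square), "cx", "cy" (the principal point, pixels), "R" (3x3) and "t" (3): a world point X has camera coordinates R X + t. Camera axes: x right, y down, z forward; pixel columns grow to the right and rows downward; lengths in m; the calibration is good to about 2 mm. A picture is of the moment at which its call begins. There is no depth.
- finish_job(): hands the job in; it is judged then, once.
The state is a dict: "time_s": time; "joint_positions": joint angles; "qd": joint speeds; "joint_efforts": joint torques, N m; "position": TCP position; "tool_rot": TCP orientation; "ft_force": force on the tool from outside, world axes, zero at the start; "ft_torque": the same for the moment, N m; "grip_width": finger opening in m; "grasp_force": force on a finger pad.
Only numpy, scipy, OpenCV 4.12 (cv2) and the standard library are available. Lean on these libraries where they do the work, as an engineer would, in place of code of your own. Each camera call takes 0.05 s, during which the arm holds its last target. There are 200 camera calls.

### The job

Tip all six conkers from the blue cup into the open steel hopper of the crusher while its feed lever is still at the shut end, and stand the empty cup upright on the table. Then swing the feed lever over to the red setting stop until you feel it press lightly against it, gently enough that the stop is not shifted, and leave it there. Leave the mortar, the brown bottle and the white jar where they stand.

Things in the scene. Friction and masses are not known exactly. Their poses are not given: they have to be found in the camera images.
- mill: crusher, fixed to the table: cream housing 200 (x) x 180 (y) x 100 mm, on top an open square steel hopper 180 x 180 mm outside, 6 mm walls, rim 175 mm above the table. A white scale plate (200 mm long, top at 160 mm) covers its -y side; lever and stop turn in front of that plate. Origin: centre of the underside, z up. Its yaw varies.
- hopper (a point): centre of the hopper's flat inner floor, 106 mm above the table, axes as mill; the inner space is 168 x 168 mm, and 69 mm deep
- pivot (a point): point on the common hinge line (along the mill's y) of lever and stop, 60 mm above the table, in the lever stalk's mid-plane, 131 mm from the mill's centre to -y; axes as mill
- feed_lever (a joint): angle of the feed lever about the hinge, rad. The stalk leans (value - 0.75) rad from vertical: 0 = shut end, leaning 0.75 rad to the mill's -x; it grows as the lever swings over the top to the mill's +x (end 1.6). It starts at 0 to 0.2; it counts as shut below 0.35. Stiff (0.3 N m), stays where it is left.
- lever_grip (a point): middle of the free part of the lever's black round handle bar: 24 mm diameter, parallel to the mill's y, 130 mm from the hinge line, reaching 29 mm either side of this point along y before the stalk (on +y) and its end (on -y). z points away from the hinge along the stalk, y along the bar.
- lever_mark (a point): point on the steel stalk's centre line 80 mm from the hinge line, level with the stop pin; the stalk is 14 mm wide in the direction of swing. When stalk and pin touch, this point is 13 mm from stop_pin
- stop_pin (a point): centre of the red stop pin, 12 mm diameter, along the mill's y, 80 mm from the hinge line, in the plane of the stalk, carried by a red arm behind it. It starts 0.4 to 1.3 rad ahead (to +x) of the lever's shut end, as the lever would read; its arm is clamped by friction only and slips if pushed with more than about 12 N at the pin
- cup: loose blue plastic cup, upright, 60 mm wide at the foot, 68 mm at the rim, 80 mm tall, 3 mm wall, 90 g, holding the conkers. Origin: centre of the underside, z up
- mortar: bystander: loose white ceramic bowl, 116 mm wide, 55 mm tall; origin at the centre of the underside
- dropper: bystander: brown bottle, 44 mm wide, 95 mm tall; origin at the centre of the underside
- jar: bystander: white jar with lid, 80 mm wide, 100 mm tall; origin at the centre of the underside
- conker0: loose brown conker, a ball of 24 mm diameter, 11 g, starting in the cup; origin at its centre
- conker1: loose brown conker, a ball of 24 mm diameter, 11 g, starting in the cup; origin at its centre
- conker2: loose brown conker, a ball of 24 mm diameter, 11 g, starting in the cup; origin at its centre
- conker3: loose brown conker, a ball of 24 mm diameter, 11 g, starting in the cup; origin at its centre
- conker4: loose brown conker, a ball of 24 mm diameter, 11 g, starting in the cup; origin at its centre
- conker5: loose brown conker, a ball of 24 mm diameter, 11 g, starting in the cup; origin at its centre
There are look-alikes about, which are no part of the job. Of the things that look like the cup, the largest one is meant.

How it is judged:
On the way, in this order (a step that is already met when the one before it is completed fails the run):
1. all six conkers lie in the hopper while the feed lever is still shut (below 0.35 rad) (x of conker0 in the frame of hopper between -0.084 and 0.084 m and y of conker0 in the frame of hopper between -0.084 and 0.084 m and z of conker0 in the frame of hopper between 0 and 0.065 m and x of conker1 in the frame of hopper between -0.084 and 0.084 m and y of conker1 in the frame of hopper between -0.084 and 0.084 m and z of conker1 in the frame of hopper between 0 and 0.065 m and x of conker2 in the frame of hopper between -0.084 and 0.084 m and y of conker2 in the frame of hopper between -0.084 and 0.084 m and z of conker2 in the frame of hopper between 0 and 0.065 m and x of conker3 in the frame of hopper between -0.084 and 0.084 m and y of conker3 in the frame of hopper between -0.084 and 0.084 m and z of conker3 in the frame of hopper between 0 and 0.065 m and x of conker4 in the frame of hopper between -0.084 and 0.084 m and y of conker4 in the frame of hopper between -0.084 and 0.084 m and z of conker4 in the frame of hopper between 0 and 0.065 m and x of conker5 in the frame of hopper between -0.084 and 0.084 m and y of conker5 in the frame of hopper between -0.084 and 0.084 m and z of conker5 in the frame of hopper between 0 and 0.065 m and value of joint feed_lever below 0.35 rad), for 0.2 s.
2. the lever presses on the stop pin (more than 1.5 N) (contact force between feed_lever and feed_stop above 1.5 N), for 0.1 s.
At the end, for the whole second after the job is handed in: All six conkers are in the hopper, the cup stands upright on the table (within 0.1 rad) at rest, the lever rests within 5 mm of the stop pin, and the pin is within 2 mm of where it was (x of conker0 in the frame of hopper between -0.084 and 0.084 m and y of conker0 in the frame of hopper between -0.084 and 0.084 m and z of conker0 in the frame of hopper between 0 and 0.065 m and x of conker1 in the frame of hopper between -0.084 and 0.084 m and y of conker1 in the frame of hopper between -0.084 and 0.084 m and z of conker1 in the frame of hopper between 0 and 0.065 m and x of conker2 in the frame of hopper between -0.084 and 0.084 m and y of conker2 in the frame of hopper between -0.084 and 0.084 m and z of conker2 in the frame of hopper between 0 and 0.065 m and x of conker3 in the frame of hopper between -0.084 and 0.084 m and y of conker3 in the frame of hopper between -0.084 and 0.084 m and z of conker3 in the frame of hopper between 0 and 0.065 m and x of conker4 in the frame of hopper between -0.084 and 0.084 m and y of conker4 in the frame of hopper between -0.084 and 0.084 m and z of conker4 in the frame of hopper between 0 and 0.065 m and x of conker5 in the frame of hopper between -0.084 and 0.084 m and y of conker5 in the frame of hopper between -0.084 and 0.084 m and z of conker5 in the frame of hopper between 0 and 0.065 m and distance between lever_mark and stop_pin below 0.018 m and velocity of joint feed_lever between -0.05 and 0.05 rad/s and not (distance of stop_pin from where it was at the start of the episode above 0.002 m) and angle between cup's own z axis and vertical below 0.1 rad and height (world z) of cup between -0.006 and 0.006 m and linear speed of cup below 0.02 m/s); the robot touches nothing.
It fails at once if the stop pin is shifted by more than 2 mm (distance of stop_pin from where it was at the start of the episode above 0.002 m).
It fails at once if the mortar is moved by more than 30 mm or tipped (distance of mortar from where it was at the start of the episode above 0.03 m or angle between mortar's own z axis and vertical above 0.3 rad).
It fails at once if the brown bottle is moved by more than 30 mm or tipped (distance of dropper from where it was at the start of the episode above 0.03 m or angle between dropper's own z axis and vertical above 0.3 rad).
It fails at once if the white jar is moved by more than 30 mm or tipped (distance of jar from where it was at the start of the episode above 0.03 m or angle between jar's own z axis and vertical above 0.3 rad).
It also fails if it takes over 72 s, if anything falls off the work surface, if the arm or the gripper's body presses on something with over 40 N, if the wrist force passes 120 N, or if a joint passes its speed limit or range.

## Working session

There is one attempt and no reset: what is moved stays moved. The work goes in short steps, Python scripts to look and compute and a tool call to move; the robot and the scene stay as the last step left them, time stands still between calls to the robot, and variables do not carry over. Pictures are saved under pics/ and viewed, at most 10 in all, crops included, and the job is handed in when it is done.

Besides the shell and the picture viewer there is one more tool, called as name(argument=value, ...) on one line, values as JSON. drive_tool: Moves the arm, as the interface text tells. Its arguments: {"type":"object","properties":{"increments":{"type":"array","items":{"type":"number"}},"newtons":{"type":"number"}},"required":["increments"]}

```bash
ls; mkdir -p pics; python3 - <<'E'
from workcell import *
import cv2,pickle
d={}
for n in("side","top","wrist"):
    g=get_image(n); d[n]=g; cv2.imwrite(f"pics/{n}0.png",g["color"])
    print(n,g["fovy"],g["cx"],g["cy"],g["R"],g["t"])
pickle.dump(d,open("v0.pkl","wb"))
print(state())
E
```

```text
pics
side 43.026899656356775 311.6133932271173 233.97940148226232 [[-0.73932447 -0.67331862 -0.00643074]
 [-0.50793573  0.56394777 -0.65112534]
 [ 0.44204142 -0.47812649 -0.75894298]] [0.46190961 0.37607231 1.12570193]
top 45.697065397145344 319.4433627362933 243.0680894391853 [[ 0.02891349 -0.99956234 -0.0062566 ]
 [-0.98716216 -0.02757005 -0.15732376]
 [ 0.15708241  0.01072506 -0.98752726]] [0.0322105  0.6052978  1.18707703]
wrist 67.50635633242855 321.22268684929406 238.48651835514423 [[ 3.68235052e-01 -9.29732699e-01  2.36636429e-04]
 [-8.87464624e-01 -3.51418232e-01  2.98180763e-01]
 [-2.77145247e-01 -1.10010615e-01 -9.54509390e-01]] [-0.5748823  -0.03729802  0.37875995]
{'time_s': 0.15, 'joint_positions': array([-1.21299090e+00,  3.20132905e-01,  1.56539731e+00, -4.38426375e-05,
        1.25736722e+00, -1.99910473e-02]), 'qd': array([-3.52120789e-04, -2.25506984e-03, -2.77722874e-03, -4.01912901e-04,
        7.16426056e-06,  3.20536770e-04]), 'joint_efforts': array([ 2.39958472e-04, -4.15839922e+01, -2.34345800e+01,  7.84590816e-05,
        5.96315920e-03, -6.94857462e-06]), 'position': array([ 0.2119727 , -0.53412575,  0.23068294]), 'tool_rot': array([ 9.82210236e-01,  1.87783456e-01, -1.30223033e-04, -6.39604863e-04]), 'ft_force': array([-0.099401  ,  0.58446051,  0.64263846]), 'ft_torque': array([ 0.0534479 ,  0.05589239, -0.00876952]), 'grasp_force': 0.0, 'grip_width': 0.08530689283085792}
```

View pics/side0.png

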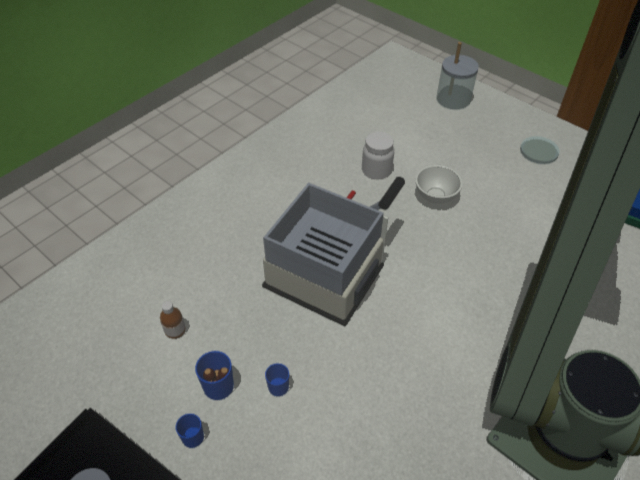

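View pics/top0.png

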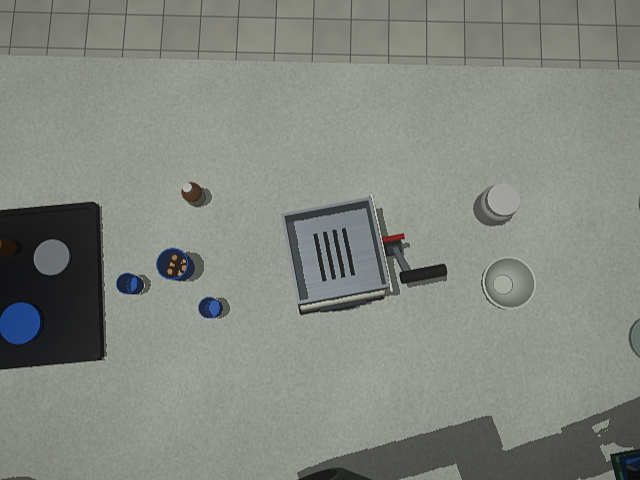

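The side view shows the large cup with conkers at about (215,375), the mill at about (325,245), the lever handle at (400,185) and the red pin at (352,195). In the top view the cup is at (175,264), the hopper rim corners are at (283,213), (372,197), (388,290) and (300,303), the red arm is at (395,239) and the handle runs from (402,277) to (446,270).

```bash
python3 - <<'E'
import cv2,pickle,numpy as np
d=pickle.load(open("v0.pkl","rb"))
def tile(n,x,y,w,h):
    return cv2.resize(d[n]["color"][y:y+h,x:x+w],(400,300),interpolation=cv2.INTER_CUBIC)
m=np.vstack([np.hstack([tile("top",275,180,200,150),tile("side",250,160,200,150)]),np.hstack([tile("top",100,210,160,120),tile("side",150,290,160,120)])])
cv2.imwrite("pics/m1.png",m)
E
```

```text
(no output)
```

View pics/m1.png

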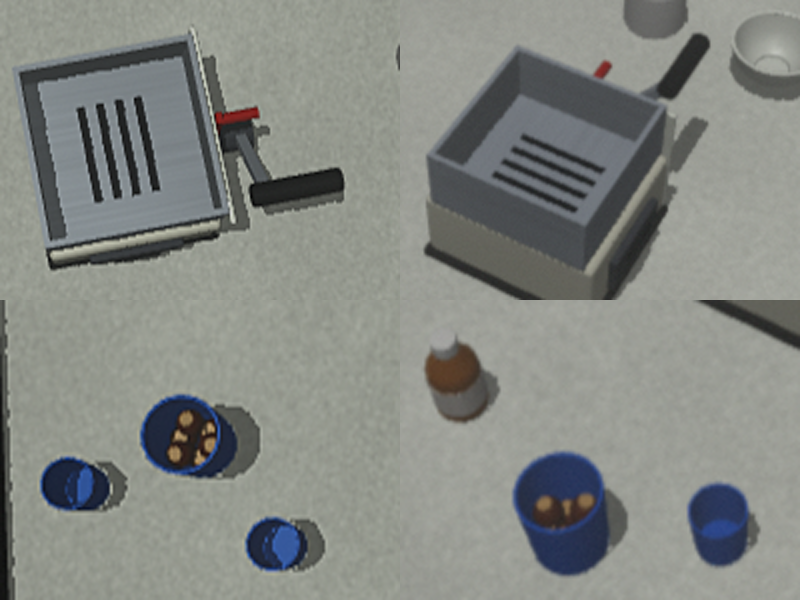

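The mosaic shows the four rim corners, the cup rim centres at (172.4,264) in the top view and (213.6,366.8) in the side view, the handle, and the tip of the red pin.

```bash
cat > h.py <<'E'
import numpy as np,pickle,cv2
from scipy.optimize import least_squares
from scipy.spatial.transform import Rotation as Ro
def proj(g,X):
    c=np.atleast_2d(X)@g["R"].T+g["t"]; f=240/np.tan(np.radians(g["fovy"])/2)
    return np.c_[f*c[:,0]/c[:,2]+g["cx"],f*c[:,1]/c[:,2]+g["cy"]]
def tri(obs,x0=(.5,0,.1)):
    r=least_squares(lambda X:np.concatenate([proj(g,X)[0]-p for g,p in obs]),x0)
    return r.x,np.abs(r.fun).max()
def onplane(g,p,z):
    return least_squares(lambda a:proj(g,[a[0],a[1],z])[0]-p,[.5,0]).x
E
python3 - <<'E'
from h import *
np.set_printoptions(precision=4,suppress=True)
d=pickle.load(open("v0.pkl","rb"));T,S=d["top"],d["side"]
print("cup rim",tri([(T,(172.4,264)),(S,(213.6,366.8))]), onplane(T,(172.4,264),.08),onplane(S,(213.6,366.8),.08))
# corners in mill frame: TL in top = +x+y ; TR=+x-y ; BR=-x-y ; BL=-x+y
L={"++":((282,214),None),"+-":((371,198.5),None),"--":((388.5,286.5),None),"-+":((299,304.5),None)}
for k,(p,_) in L.items(): print(k,onplane(T,p,.175))
for p in [(264,238.5),(309,183.5),(382.5,213),(341.5,271)]: print("side",p,onplane(S,p,.175))
def res(v,z=None):
    x,y,a,h=v;R=Ro.from_euler("z",a).as_matrix()
    P=lambda sx,sy:np.array([x,y,0])+R@[.09*sx,.09*sy,h]
    o=[]
    for g,p,s in [(T,(282,214),(1,1)),(T,(371,198.5),(1,-1)),(T,(388.5,286.5),(-1,-1)),(T,(299,304.5),(-1,1))]+SO: o.append(proj(g,P(*s))[0]-p)
    return np.concatenate(o)
SO=[]
A=[onplane(S,p,.175) for p in [(264,238.5),(309,183.5),(382.5,213)]]
B={(a,b):onplane(T,p,.175) for (a,b),p in {(1,1):(282,214),(1,-1):(371,198.5),(-1,-1):(388.5,286.5),(-1,1):(299,304.5)}.items()}
for p,a in zip([(264,238.5),(309,183.5),(382.5,213)],A):
    k=min(B,key=lambda k:np.linalg.norm(B[k]-a)); SO.append((S,p,k))
r=least_squares(res,[.5,0,.18,.175]);print("mill",r.x,r.fun)
x,y,a,h=r.x;R=Ro.from_euler("z",a).as_matrix();M=lambda q:np.array([x,y,0])+R@np.array(q)
# lever angle from handle; grip point y offset
hz=[(402,276),(446,270.5)]
E1=tri([(T,(402,276)),(S,(382.5,205))]);E2=tri([(T,(446,270.5)),(S,(401,181))]);print("handle ends",E1,E2, [R.T@(e[0]-[x,y,0]) for e in(E1,E2)])
pt=tri([(T,(404,236.5)),(S,(352.5,193.5))]);print("pin tip",pt,R.T@(pt[0]-[x,y,0]))
piv=M([0,-.131,.06]);print("piv",piv)
print("hopper c",M([0,0,.175]))
for n,g in (("jar",(503,197)),): print(n,onplane(T,g,.1))
print("mortar",onplane(T,(509,283),.055),"bottle",onplane(T,(187,187),.095))
for p in [(130,284),(209,307)]: print("small",onplane(T,p,.05))
for v in(0,.1,.2): print(v,proj(T,M([np.sin(v-.75)*.13,-.131,.06+.13*np.cos(v-.75)])))
E
```

```text
cup rim (array([0.546 , 0.3569, 0.0802]), np.float64(0.09581646345444028)) [0.5459 0.3568] [0.5463 0.3569]
++ [0.6395 0.123 ]
+- [ 0.6755 -0.0507]
-- [ 0.5033 -0.0868]
-+ [0.4641 0.0836]
side (264, 238.5) [0.6375 0.1254]
side (309, 183.5) [ 0.6759 -0.0494]
side (382.5, 213) [ 0.5046 -0.0872]
side (341.5, 271) [0.47   0.0837]
mill [0.5717 0.0171 0.2167 0.1713] [-0.5016  0.0444  0.2444 -1.2542  1.5351  0.31   -0.9425 -0.116  -0.4311
  0.2152 -0.3702  0.0756  1.3102  0.7751]
handle ends (array([ 0.5252, -0.1144,  0.1631]), np.float64(0.21506324902640017)) (array([ 0.5391, -0.1995,  0.1627]), np.float64(0.23612170722805104)) [array([-0.0737, -0.1183,  0.1631]), array([-0.0784, -0.2045,  0.1627])]
pin tip (array([ 0.6094, -0.121 ,  0.135 ]), np.float64(0.576283764465586)) [ 0.0071 -0.1429  0.135 ]
piv [ 0.5998 -0.1109  0.06  ]
hopper c [0.5717 0.0171 0.175 ]
jar [ 0.7045 -0.3334]
mortar [ 0.5283 -0.3563] bottle [0.7092 0.3332]
small [0.5036 0.453 ]
small [0.4595 0.2805]
0 [[409.48   282.8593]]
0.1 [[409.0445 277.4599]]
0.2 [[408.4385 271.6541]]
```

```bash
cat >> h.py <<'E'
np.set_printoptions(precision=3,suppress=True)
CUP=np.array([.546,.357,0])
def orient(az,dl,roll=0):
    "tool z along azimuth az, dl deg below horizontal; roll = extra turn about tool z"
    a,e=np.radians([az,dl]); d=np.array([np.cos(a),np.sin(a),0]); u=np.array([0,0,1.])
    z=d*np.cos(e)-u*np.sin(e); x=d*np.sin(e)+u*np.cos(e)
    return Ro.from_matrix(np.c_[x,np.cross(z,x),z])*Ro.from_rotvec([0,0,np.radians(roll)])
def run(p,R,row,n):
    for _ in range(n):
        p=p+R.apply(np.array(row[:3])*.04); R=R*Ro.from_rotvec(np.radians(8*np.array(row[3:])))
    return p,R
def plan(A,B,n):
    "constant row taking pose A to B in n rows"
    def f(r):
        p,R=run(*A,r,n); return np.r_[(p-B[0])/.04,(R.inv()*B[1]).as_rotvec()/np.radians(8)]
    w0=(A[1].inv()*B[1]).as_rotvec()/np.radians(8)/n; v0=A[1].inv().apply(B[0]-A[0])/.04/n
    r=least_squares(f,np.r_[v0,w0]); row=np.round(r.x,2); e=f(row)
    print(n,"row",row.tolist(),"err mm",e[:3]*40,"deg",e[3:]*8, "mid",run(*A,row,n//2)[0])
    return run(*A,row,n)
def cur():
    from workcell import state
    s=state(); return (s["position"],Ro.from_quat(s["tool_rot"])),s
E
python3 - <<'E'
from h import *
A,s=cur(); az=np.degrees(np.arctan2(A[0][1],A[0][0]))
B=plan(A,(np.array([.212,-.534,.38]),orient(az+90,45)),8)
g=CUP+[0,0,.045]; R=orient(113,45); z=R.as_matrix()[:,2]
grasp=g+.025*z; print(grasp)
C=plan(B,(grasp-.16*z+[0,0,.1],R),32)
D=plan(C,(grasp-.12*z,R),8); plan(D,(grasp,R),8)
E
```

```text
8 row [0.16, -0.0, -0.45, -0.0, 0.7, -0.0] err mm [-0.018 -0.331 -0.29 ] deg [-0.054  0.201 -0.052] mid [ 0.226 -0.529  0.305]
[0.539 0.373 0.027]
32 row [0.47, 0.01, 0.62, 0.25, 0.0, -0.25] err mm [ 6.744 -0.991  2.007] deg [ 0.455 -0.078 -0.737] mid [ 0.568 -0.212  0.31 ]
8 row [-0.22, -0.02, 0.36, 0.01, -0.0, -0.01] err mm [-0.756 -0.236 -0.882] deg [-0.184 -0.08  -0.097] mid [0.581 0.282 0.177]
8 row [0.0, 0.0, 0.37, -0.0, -0.0, -0.0] err mm [-0.71  -1.32   0.367] deg [-0.184 -0.08  -0.097] mid [0.555 0.333 0.069]
```

drive_tool(increments=[85,0.16,0,-0.45,0,0.7,0,85,0.16,0,-0.45,0,0.7,0,85,0.16,0,-0.45,0,0.7,0,85,0.16,0,-0.45,0,0.7,0,85,0.16,0,-0.45,0,0.7,0,85,0.16,0,-0.45,0,0.7,0,85,0.16,0,-0.45,0,0.7,0,85,0.16,0,-0.45,0,0.7,0])

```text
time_s: 0.95
position: [0.2117, -0.5346, 0.3813]
tool_rot: [0.907, 0.174, 0.376, -0.072]
ft_force: [0.6, 0.8, -0.4]
grip_width: 0.0848
grasp_force: 0.0
```

```bash
python3 - <<'E'
from h import *
A,s=cur(); print(s["joint_positions"],A[0],A[1].as_matrix()[:,2])
E
```

```text
[-1.586  0.361  1.361  0.724  1.732 -0.389] [ 0.212 -0.535  0.381] [ 0.657  0.26  -0.707]
```

drive_tool(increments=[85,0.47,0.01,0.62,0.25,0,-0.25,85,0.47,0.01,0.62,0.25,0,-0.25,85,0.47,0.01,0.62,0.25,0,-0.25,85,0.47,0.01,0.62,0.25,0,-0.25,85,0.47,0.01,0.62,0.25,0,-0.25,85,0.47,0.01,0.62,0.25,0,-0.25,85,0.47,0.01,0.62,0.25,0,-0.25,85,0.47,0.01,0.62,0.25,0,-0.25])

```text
time_s: 1.75
position: [0.4233, -0.4083, 0.3449]
tool_rot: [0.856, 0.349, 0.353, -0.145]
ft_force: [1.0, -0.7, 1.0]
grip_width: 0.085
grasp_force: 0.0
```

drive_tool(increments=[85,0.47,0.01,0.62,0.25,0,-0.25,85,0.47,0.01,0.62,0.25,0,-0.25,85,0.47,0.01,0.62,0.25,0,-0.25,85,0.47,0.01,0.62,0.25,0,-0.25,85,0.47,0.01,0.62,0.25,0,-0.25,85,0.47,0.01,0.62,0.25,0,-0.25,85,0.47,0.01,0.62,0.25,0,-0.25,85,0.47,0.01,0.62,0.25,0,-0.25])

```text
time_s: 2.55
position: [0.5689, -0.2112, 0.3102]
tool_rot: [0.771, 0.51, 0.317, -0.212]
ft_force: [0.0, -0.8, 0.2]
grip_width: 0.0852
grasp_force: 0.0
```

drive_tool(increments=[85,0.47,0.01,0.62,0.25,0,-0.25,85,0.47,0.01,0.62,0.25,0,-0.25,85,0.47,0.01,0.62,0.25,0,-0.25,85,0.47,0.01,0.62,0.25,0,-0.25,85,0.47,0.01,0.62,0.25,0,-0.25,85,0.47,0.01,0.62,0.25,0,-0.25,85,0.47,0.01,0.62,0.25,0,-0.25,85,0.47,0.01,0.62,0.25,0,-0.25])

```text
time_s: 3.35
position: [0.6274, 0.0267, 0.2757]
tool_rot: [0.656, 0.651, 0.27, -0.27]
ft_force: [0.3, -0.6, 0.8]
grip_width: 0.0848
grasp_force: 0.0
```

drive_tool(increments=[85,0.47,0.01,0.62,0.25,0,-0.25,85,0.47,0.01,0.62,0.25,0,-0.25,85,0.47,0.01,0.62,0.25,0,-0.25,85,0.47,0.01,0.62,0.25,0,-0.25,85,0.47,0.01,0.62,0.25,0,-0.25,85,0.47,0.01,0.62,0.25,0,-0.25,85,0.47,0.01,0.62,0.25,0,-0.25,85,0.47,0.01,0.62,0.25,0,-0.25])

```text
time_s: 4.15
position: [0.5898, 0.2689, 0.2415]
tool_rot: [0.516, 0.767, 0.212, -0.319]
ft_force: [-0.1, 0.5, -0.5]
grip_width: 0.0849
grasp_force: 0.0
```

```bash
cat > g.py <<'E'
from h import *
R=orient(113,45); z=R.as_matrix()[:,2]; grasp=CUP+[0,0,.045]+.025*z
E
python3 - <<'E'
from g import *
from workcell import get_image
A,s=cur(); print(s["joint_positions"],A[0],A[1].as_matrix()[:,2],s["ft_force"])
D=plan(A,(grasp-.12*z,R),8); plan(D,(grasp,R),8)
g=get_image("wrist"); cv2.imwrite("pics/w1.png",g["color"])
print("pred rim centre",proj(g,CUP+[0,0,.08]),"foot",proj(g,CUP), proj(g,[.571,.017,.106]))
E
```

```text
[ 0.073  0.537  1.425  0.738  1.507 -0.49 ] [0.59  0.269 0.242] [-0.271  0.653 -0.707] [-0.101  0.511 -0.491]
8 row [-0.22, -0.02, 0.35, 0.01, 0.0, -0.01] err mm [-0.149 -1.819  0.416] deg [-0.288  0.014 -0.049] mid [0.581 0.281 0.177]
8 row [0.0, 0.0, 0.38, -0.0, 0.0, -0.0] err mm [-1.146 -1.036 -0.735] deg [-0.288  0.014 -0.049] mid [0.555 0.333 0.07 ]
pred rim centre [[313.635 256.446]] foot [[315.215 285.162]] [[ 89.086 840.961]]
```

View pics/w1.png

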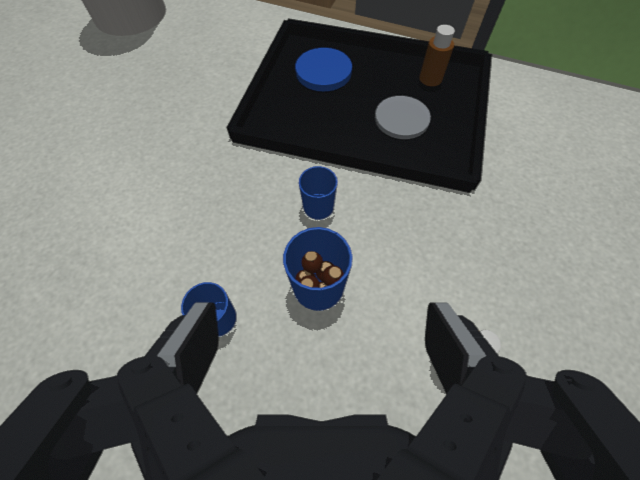

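The wrist view shows the cup rim centre at (318,258) against a predicted (314,256), about 4 mm to tool +y. The conkers are visible inside. I correct slightly and go in.

drive_tool(increments=[85,-0.22,-0.01,0.35,0,0,0,85,-0.22,-0.01,0.35,0,0,0,85,-0.22,-0.01,0.35,0,0,0,85,-0.22,-0.01,0.35,0,0,0,85,-0.22,-0.01,0.35,0,0,0,85,-0.22,-0.01,0.35,0,0,0,85,-0.22,-0.01,0.35,0,0,0,85,-0.22,-0.01,0.35,0,0,0])

```text
time_s: 5.0
position: [0.5756, 0.2939, 0.1119]
tool_rot: [0.516, 0.766, 0.212, -0.318]
ft_force: [-0.6, 0.6, -0.3]
grip_width: 0.0849
grasp_force: 0.0
```

drive_tool(increments=[85,0,0,0.38,0,0,0,85,0,0,0.38,0,0,0,85,0,0,0.38,0,0,0,85,0,0,0.38,0,0,0,85,0,0,0.38,0,0,0,85,0,0,0.38,0,0,0,85,0,0,0.38,0,0,0,85,0,0,0.38,0,0,0])

```text
time_s: 5.8
position: [0.5426, 0.3741, 0.0265]
tool_rot: [0.516, 0.766, 0.212, -0.318]
ft_force: [7.3, -16.7, 21.0]
grip_width: 0.0848
grasp_force: 0.0
```

```bash
python3 - <<'E'
from g import *
from workcell import get_image
A,s=cur(); print(s["joint_positions"],A[0],grasp,A[1].inv().apply(grasp-A[0]),s["ft_force"])
cv2.imwrite("pics/w2.png",np.hstack([get_image("wrist")["color"][150:],get_image("side")["color"][260:420,120:360].repeat(2,0).repeat(2,1)[:330]])[:,:][::1] if 0 else get_image("wrist")["color"])
E
```

```text
[ 0.24   0.728  1.694  0.909  1.09  -0.741] [0.543 0.374 0.027] [0.539 0.373 0.027] [ 0.001 -0.004 -0.   ] [  7.31  -16.701  21.035]
```

View pics/w2.png

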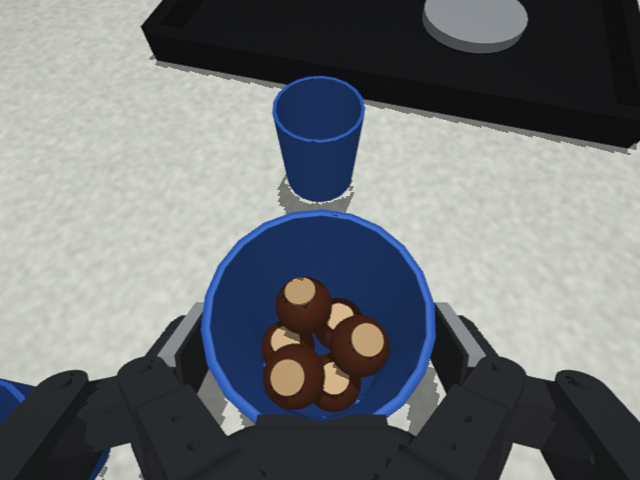

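The cup is centred between the pads, but the 28 N reading along the tool axis means the palm is touching the near rim at about (320,420). I back off 8 mm and then close.

drive_tool(increments=[85,0,0,-0.1,0,0,0,85,0,0,-0.1,0,0,0,60,0,0,0,0,0,0,50,0,0,0,0,0,0,50,0,0,0,0,0,0,50,0,0,0,0,0,0,50,0,0,0,0,0,0,50,0,0,0,0,0,0], newtons=30)

```text
time_s: 6.65
position: [0.5453, 0.3679, 0.0336]
tool_rot: [0.516, 0.766, 0.213, -0.318]
ft_force: [-0.5, -3.3, 5.4]
grip_width: 0.0643
grasp_force: 32.5
```

```bash
cat > pour.py <<'E'
from h import *
MIL=np.array([.5715,.0165]);YAW=.212
Rm=Ro.from_euler("z",YAW)
def mill(q): return np.r_[MIL,0]+Rm.apply(q)
def cupframe(A):
    c=A[1].inv().apply(CUP-A[0]); c[1]=0; a=A[1].inv().apply([0,0,1.]); a[1]=0; a/=np.linalg.norm(a)
    return c,a
def pose(dl,roll,m,c,a,az=102):
    R=orient(az,dl,roll); return mill(m)-R.apply(c+.08*a),R
def trace(A,B,n,c,a):
    E=plan(A,B,n)
    r=np.round(least_squares(lambda r:0,[0]).x,2) if 0 else None
    return E
def check(A,row,n,c,a):
    for k in range(0,n+1,max(1,n//4)):
        p,R=run(*A,row,k); u=R.apply(a); m=p+R.apply(c+.08*a); t=np.degrees(np.arccos(u[2]))
        b=p+R.apply(np.array([[0,.06,-.06],[0,-.06,-.06],[.043,0,-.08],[-.043,0,-.08],[0,.04,-.01],[0,-.04,-.01]]))
        foot=p+R.apply(c)
        print(k,"tilt %.0f"%t,"mouth",Rm.inv().apply(m-np.r_[MIL,0]),"dir",Rm.inv().apply(u),"low cup %.3f foot %.3f grip %.3f"%(m[2]-.034*np.sin(np.radians(t)),foot[2]-.03*np.sin(np.radians(t)),b[:,2].min()))
E
python3 - <<'E'
from pour import *
A,s=cur(); c,a=cupframe(A); print(c,a,A[0])
up=(A[0]+[0,0,.27],A[1]); L=plan(A,up,8)
for nm,B,n in [("P0",pose(30,0,[-.05,.03,.33],c,a),16),("P1",pose(10,70,[-.04,.03,.30],c,a),16),("P2",pose(-5,150,[-.02,.03,.25],c,a),24)]:
    print(nm); A0=L; L=plan(A0,B,n)
    # recover the row for check
    row=None
    w=(A0[1].inv()*L[1]).as_rotvec()/np.radians(8)/n
    r=least_squares(lambda v:run(*A0,np.r_[v,w],n)[0]-L[0],[0,0,0]).x
    check(A0,np.r_[r,w],n,c,a)
E
```

```text
[-0.031  0.     0.016] [ 0.707  0.    -0.707] [0.545 0.368 0.034]
8 row [0.6, -0.0, -0.6, 0.0, 0.0, 0.0] err mm [0.775 0.192 1.528] deg [0. 0. 0.] mid [0.546 0.368 0.169]
P0
16 row [-0.3, -0.2, -0.34, -0.06, 0.12, 0.05] err mm [-0.994 -2.197 -0.763] deg [-0.472 -0.355 -0.423] mid [0.535 0.21  0.306]
0 tilt 0 mouth [0.051 0.339 0.352] dir [0.003 0.001 1.   ] low cup 0.351 foot 0.271 grip 0.312
4 tilt 4 mouth [0.031 0.259 0.353] dir [ 0.009 -0.066  0.998] low cup 0.351 foot 0.272 grip 0.314
8 tilt 8 mouth [0.007 0.18  0.35 ] dir [ 0.013 -0.133  0.991] low cup 0.346 foot 0.267 grip 0.312
12 tilt 12 mouth [-0.02   0.103  0.342] dir [ 0.013 -0.199  0.98 ] low cup 0.335 foot 0.258 grip 0.304
16 tilt 15 mouth [-0.051  0.028  0.329] dir [ 0.01  -0.264  0.964] low cup 0.320 foot 0.244 grip 0.289
P1
16 row [-0.01, -0.02, 0.03, 0.09, 0.14, 0.54] err mm [-1.376 -0.765 -2.122] deg [-0.178 -0.548 -0.298] mid [0.502 0.061 0.282]
0 tilt 15 mouth [-0.051  0.028  0.329] dir [ 0.01  -0.264  0.964] low cup 0.320 foot 0.244 grip 0.289
4 tilt 25 mouth [-0.045  0.028  0.323] dir [ 0.248 -0.351  0.903] low 
[... 284 characters left out ...]
.659 -0.664  0.354] low cup 0.266 foot 0.241 grip 0.237
P2
24 row [0.04, -0.0, -0.0, 0.08, -0.03, 0.41] err mm [ 0.698  1.093 -4.274] deg [-0.478  0.286  0.586] mid [0.512 0.073 0.283]
0 tilt 69 mouth [-0.042  0.029  0.298] dir [ 0.659 -0.664  0.354] low cup 0.266 foot 0.241 grip 0.237
6 tilt 86 mouth [-0.029  0.029  0.288] dir [ 0.725 -0.685  0.073] low cup 0.254 foot 0.253 grip 0.231
12 tilt 102 mouth [-0.021  0.029  0.276] dir [ 0.692 -0.689 -0.215] low cup 0.242 foot 0.263 grip 0.229
18 tilt 118 mouth [-0.017  0.029  0.261] dir [ 0.564 -0.676 -0.475] low cup 0.231 foot 0.272 grip 0.230
24 tilt 132 mouth [-0.019  0.031  0.246] dir [ 0.355 -0.648 -0.674] low cup 0.220 foot 0.277 grip 0.227
```

drive_tool(increments=[50,0.6,0,-0.6,0,0,0,50,0.6,0,-0.6,0,0,0,50,0.6,0,-0.6,0,0,0,50,0.6,0,-0.6,0,0,0,50,0.6,0,-0.6,0,0,0,50,0.6,0,-0.6,0,0,0,50,0.6,0,-0.6,0,0,0,50,0.6,0,-0.6,0,0,0])

```text
time_s: 7.45
position: [0.5458, 0.3682, 0.3047]
tool_rot: [0.517, 0.766, 0.211, -0.318]
ft_force: [0.7, 0.1, -2.2]
grip_width: 0.0642
grasp_force: 34.0
```

drive_tool(increments=[50,-0.3,-0.2,-0.34,-0.06,0.12,0.05,50,-0.3,-0.2,-0.34,-0.06,0.12,0.05,50,-0.3,-0.2,-0.34,-0.06,0.12,0.05,50,-0.3,-0.2,-0.34,-0.06,0.12,0.05,50,-0.3,-0.2,-0.34,-0.06,0.12,0.05,50,-0.3,-0.2,-0.34,-0.06,0.12,0.05,50,-0.3,-0.2,-0.34,-0.06,0.12,0.05,50,-0.3,-0.2,-0.34,-0.06,0.12,0.05])

```text
time_s: 8.25
position: [0.5353, 0.2094, 0.3041]
tool_rot: [0.533, 0.721, 0.262, -0.357]
ft_force: [-0.2, -0.7, -0.7]
grip_width: 0.064
grasp_force: 34.0
```

drive_tool(increments=[50,-0.3,-0.2,-0.34,-0.06,0.12,0.05,50,-0.3,-0.2,-0.34,-0.06,0.12,0.05,50,-0.3,-0.2,-0.34,-0.06,0.12,0.05,50,-0.3,-0.2,-0.34,-0.06,0.12,0.05,50,-0.3,-0.2,-0.34,-0.06,0.12,0.05,50,-0.3,-0.2,-0.34,-0.06,0.12,0.05,50,-0.3,-0.2,-0.34,-0.06,0.12,0.05,50,-0.3,-0.2,-0.34,-0.06,0.12,0.05])

```text
time_s: 9.05
position: [0.5106, 0.054, 0.2855]
tool_rot: [0.546, 0.671, 0.312, -0.394]
ft_force: [0.5, 0.3, -1.6]
grip_width: 0.0639
grasp_force: 34.0
```

```bash
cat > cf.py <<'E'
from pour import *
c,a=np.array([-.031,0,.016]),np.array([.707,0,-.707])
E
python3 - <<'E'
from cf import *
A,s=cur(); print(s["joint_positions"],A[0],s["ft_force"],s["grip_width"])
check(A,[0]*6,0,c,a)
B=plan(A,pose(10,70,[-.04,.03,.285],c,a),16); plan(B,pose(-5,150,[-.02,.03,.235],c,a),24)
E
```

```text
[-0.38   0.455  1.634  0.817  1.752 -0.74 ] [0.511 0.054 0.286] [ 0.498  0.285 -1.624] 0.06390346059447234
0 tilt 15 mouth [-0.051  0.027  0.328] dir [ 0.012 -0.264  0.964] low cup 0.319 foot 0.243 grip 0.288
16 row [-0.02, -0.01, 0.04, 0.09, 0.14, 0.54] err mm [-0.582  1.716  1.393] deg [-0.107 -0.566 -0.394] mid [0.504 0.062 0.275]
24 row [0.04, -0.0, -0.0, 0.08, -0.03, 0.41] err mm [ 1.466  3.517 -0.999] deg [-0.503  0.201  0.504] mid [0.512 0.076 0.271]
```

drive_tool(increments=[50,-0.02,-0.01,0.04,0.09,0.14,0.54,50,-0.02,-0.01,0.04,0.09,0.14,0.54,50,-0.02,-0.01,0.04,0.09,0.14,0.54,50,-0.02,-0.01,0.04,0.09,0.14,0.54,50,-0.02,-0.01,0.04,0.09,0.14,0.54,50,-0.02,-0.01,0.04,0.09,0.14,0.54,50,-0.02,-0.01,0.04,0.09,0.14,0.54,50,-0.02,-0.01,0.04,0.09,0.14,0.54])

```text
time_s: 9.85
position: [0.5038, 0.0627, 0.2754]
tool_rot: [0.675, 0.46, 0.187, -0.546]
ft_force: [0.9, 0.2, -0.7]
grip_width: 0.0636
grasp_force: 34.0
```

drive_tool(increments=[50,-0.02,-0.01,0.04,0.09,0.14,0.54,50,-0.02,-0.01,0.04,0.09,0.14,0.54,50,-0.02,-0.01,0.04,0.09,0.14,0.54,50,-0.02,-0.01,0.04,0.09,0.14,0.54,50,-0.02,-0.01,0.04,0.09,0.14,0.54,50,-0.02,-0.01,0.04,0.09,0.14,0.54,50,-0.02,-0.01,0.04,0.09,0.14,0.54,50,-0.02,-0.01,0.04,0.09,0.14,0.54])

```text
time_s: 10.65
position: [0.4943, 0.0727, 0.2707]
tool_rot: [0.737, 0.204, 0.045, -0.643]
ft_force: [0.0, 1.1, -1.4]
grip_width: 0.0639
grasp_force: 34.0
```

drive_tool(increments=[50,0.04,0,0,0.08,-0.03,0.41,50,0.04,0,0,0.08,-0.03,0.41,50,0.04,0,0,0.08,-0.03,0.41,50,0.04,0,0,0.08,-0.03,0.41,50,0.04,0,0,0.08,-0.03,0.41,50,0.04,0,0,0.08,-0.03,0.41,50,0.04,0,0,0.08,-0.03,0.41,50,0.04,0,0,0.08,-0.03,0.41])

```text
time_s: 11.45
position: [0.5066, 0.0758, 0.2725]
tool_rot: [0.735, 0.045, -0.123, -0.665]
ft_force: [0.7, -0.2, -2.1]
grip_width: 0.064
grasp_force: 34.0
```

drive_tool(increments=[50,0.04,0,0,0.08,-0.03,0.41,50,0.04,0,0,0.08,-0.03,0.41,50,0.04,0,0,0.08,-0.03,0.41,50,0.04,0,0,0.08,-0.03,0.41,50,0.04,0,0,0.08,-0.03,0.41,50,0.04,0,0,0.08,-0.03,0.41,50,0.04,0,0,0.08,-0.03,0.41,50,0.04,0,0,0.08,-0.03,0.41])

```text
time_s: 12.25
position: [0.5183, 0.0786, 0.2687]
tool_rot: [0.694, -0.118, -0.285, -0.651]
ft_force: [-0.1, -0.0, -1.6]
grip_width: 0.0638
grasp_force: 34.0
```

drive_tool(increments=[50,0.04,0,0,0.08,-0.03,0.41,50,0.04,0,0,0.08,-0.03,0.41,50,0.04,0,0,0.08,-0.03,0.41,50,0.04,0,0,0.08,-0.03,0.41,50,0.04,0,0,0.08,-0.03,0.41,50,0.04,0,0,0.08,-0.03,0.41,50,0.04,0,0,0.08,-0.03,0.41,50,0.04,0,0,0.08,-0.03,0.41])

```text
time_s: 13.05
position: [0.5269, 0.0812, 0.2598]
tool_rot: [0.615, -0.274, -0.431, -0.601]
ft_force: [-0.8, 0.7, -0.3]
grip_width: 0.064
grasp_force: 34.0
```

drive_tool(increments=[50,0,0,0,0,0,0,50,0,0,0,0,0,0,50,0,0,0,0,0,0,50,0,0,0,0,0,0,50,0,0,0,0,0,0,50,0,0,0,0,0,0,50,0,0,0,0,0,0,50,0,0,0,0,0,0])

```text
time_s: 13.85
position: [0.5267, 0.081, 0.2608]
tool_rot: [0.615, -0.272, -0.431, -0.602]
ft_force: [-0.3, 0.4, -1.9]
grip_width: 0.0639
grasp_force: 34.0
```

```bash
python3 - <<'E'
from cf import *
from workcell import get_image
A,s=cur(); print(s["joint_positions"],A[0],s["ft_force"],s["grip_width"])
check(A,[0]*6,0,c,a)
m=np.hstack([cv2.resize(get_image("top")["color"][150:350,220:420],(400,400)),cv2.resize(get_image("side")["color"][120:320,230:430],(400,400))])
cv2.imwrite("pics/p1.png",m)
E
```

```text
[-0.388  0.742  1.745  1.136  1.998  1.626] [0.527 0.081 0.261] [-0.345  0.391 -1.85 ] 0.0639255638757063
0 tilt 132 mouth [-0.018  0.034  0.235] dir [ 0.355 -0.649 -0.673] low cup 0.210 foot 0.267 grip 0.216
```

View pics/p1.png

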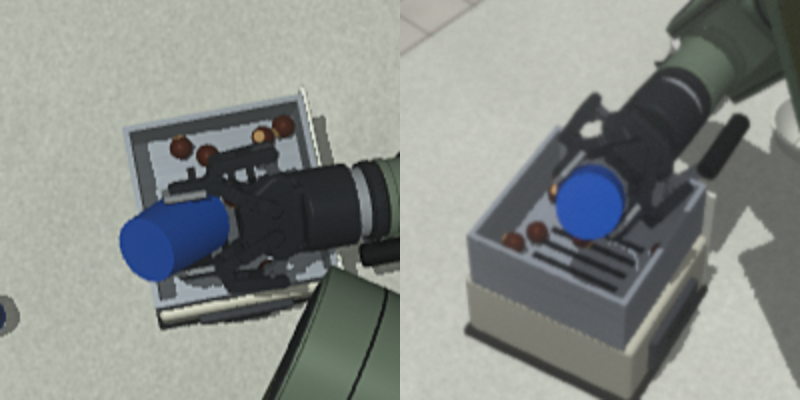

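The top and side crops show at least four conkers in the hopper, at (181,147), (207,155), (262,135) and (284,126), with two more brown patches near the fingers. I retract and count again with a clear view.

```bash
python3 - <<'E'
from cf import *
A,s=cur()
B=plan(A,pose(10,70,[-.04,.03,.30],c,a),12); B=plan(B,pose(30,0,[-.05,.03,.33],c,a),12)
R=orient(112.6,45); B=plan(B,(np.array([.5455,.368,.29]),R),16); plan(B,(np.array([.5453,.368,.06]),R),8)
E
```

```text
12 row [-0.09, -0.02, -0.01, -0.17, 0.06, -0.82] err mm [ 1.066 -1.963  0.4  ] deg [ 0.536  0.023 -0.229] mid [0.515 0.075 0.279]
12 row [0.01, 0.03, -0.03, -0.12, -0.18, -0.72] err mm [ 0.58  -0.075 -2.961] deg [-0.391  0.022 -0.359] mid [0.503 0.062 0.282]
16 row [0.28, 0.19, 0.35, 0.06, -0.12, -0.05] err mm [ 0.398 -2.421  1.632] deg [ 0.241  0.364 -0.438] mid [0.536 0.21  0.298]
8 row [-0.5, 0.0, 0.52, 0.0, 0.01, -0.01] err mm [-0.773  1.543  0.828] deg [ 0.241 -0.275  0.203] mid [0.545 0.367 0.176]
```

drive_tool(increments=[50,-0.09,-0.02,-0.01,-0.17,0.06,-0.82,50,-0.09,-0.02,-0.01,-0.17,0.06,-0.82,50,-0.09,-0.02,-0.01,-0.17,0.06,-0.82,50,-0.09,-0.02,-0.01,-0.17,0.06,-0.82,50,-0.09,-0.02,-0.01,-0.17,0.06,-0.82,50,-0.09,-0.02,-0.01,-0.17,0.06,-0.82,50,-0.09,-0.02,-0.01,-0.17,0.06,-0.82,50,-0.09,-0.02,-0.01,-0.17,0.06,-0.82])

```text
time_s: 14.75
position: [0.5093, 0.0727, 0.2822]
tool_rot: [0.738, 0.05, -0.122, -0.662]
ft_force: [0.9, -1.0, 0.0]
grip_width: 0.0635
grasp_force: 34.0
```

drive_tool(increments=[50,-0.09,-0.02,-0.01,-0.17,0.06,-0.82,50,-0.09,-0.02,-0.01,-0.17,0.06,-0.82,50,-0.09,-0.02,-0.01,-0.17,0.06,-0.82,50,-0.09,-0.02,-0.01,-0.17,0.06,-0.82,50,0.01,0.03,-0.03,-0.12,-0.18,-0.72,50,0.01,0.03,-0.03,-0.12,-0.18,-0.72,50,0.01,0.03,-0.03,-0.12,-0.18,-0.72,50,0.01,0.03,-0.03,-0.12,-0.18,-0.72])

```text
time_s: 15.55
position: [0.5004, 0.0635, 0.2824]
tool_rot: [0.705, 0.385, 0.142, -0.579]
ft_force: [0.3, -0.2, -0.9]
grip_width: 0.0639
grasp_force: 34.0
```

drive_tool(increments=[50,0.01,0.03,-0.03,-0.12,-0.18,-0.72,50,0.01,0.03,-0.03,-0.12,-0.18,-0.72,50,0.01,0.03,-0.03,-0.12,-0.18,-0.72,50,0.01,0.03,-0.03,-0.12,-0.18,-0.72,50,0.01,0.03,-0.03,-0.12,-0.18,-0.72,50,0.01,0.03,-0.03,-0.12,-0.18,-0.72,50,0.01,0.03,-0.03,-0.12,-0.18,-0.72,50,0.01,0.03,-0.03,-0.12,-0.18,-0.72])

```text
time_s: 16.35
position: [0.5121, 0.0571, 0.2846]
tool_rot: [0.545, 0.674, 0.312, -0.39]
ft_force: [-0.2, 0.1, -0.5]
grip_width: 0.0638
grasp_force: 34.1
```

drive_tool(increments=[50,0.28,0.19,0.35,0.06,-0.12,-0.05,50,0.28,0.19,0.35,0.06,-0.12,-0.05,50,0.28,0.19,0.35,0.06,-0.12,-0.05,50,0.28,0.19,0.35,0.06,-0.12,-0.05,50,0.28,0.19,0.35,0.06,-0.12,-0.05,50,0.28,0.19,0.35,0.06,-0.12,-0.05,50,0.28,0.19,0.35,0.06,-0.12,-0.05,50,0.28,0.19,0.35,0.06,-0.12,-0.05])

```text
time_s: 17.15
position: [0.5355, 0.2111, 0.2976]
tool_rot: [0.533, 0.722, 0.261, -0.355]
ft_force: [0.6, -0.2, -0.8]
grip_width: 0.0638
grasp_force: 34.0
```

drive_tool(increments=[50,0.28,0.19,0.35,0.06,-0.12,-0.05,50,0.28,0.19,0.35,0.06,-0.12,-0.05,50,0.28,0.19,0.35,0.06,-0.12,-0.05,50,0.28,0.19,0.35,0.06,-0.12,-0.05,50,0.28,0.19,0.35,0.06,-0.12,-0.05,50,0.28,0.19,0.35,0.06,-0.12,-0.05,50,0.28,0.19,0.35,0.06,-0.12,-0.05,50,0.28,0.19,0.35,0.06,-0.12,-0.05])

```text
time_s: 17.95
position: [0.5453, 0.3663, 0.2914]
tool_rot: [0.517, 0.767, 0.21, -0.316]
ft_force: [0.2, 0.2, -0.3]
grip_width: 0.0639
grasp_force: 34.0
```

```bash
python3 - <<'E'
from cf import *
from workcell import get_image
A,s=cur(); print(A[0],s["ft_force"],s["grip_width"])
u=A[1].apply(a); print("cup up",u,"cup",A[0]+A[1].apply(c))
R=Ro.align_vectors([[0,0,1.]],[u])[0]*A[1]
plan(A,(np.array([.5453,.368,.060]),R),8)
W=get_image("wrist");T=get_image("top");S=get_image("side");pickle.dump((W,T,S),open("v2.pkl","wb"))
m=np.vstack([np.hstack([cv2.resize(T["color"][150:350,220:480],(390,300)),cv2.resize(S["color"][120:320,210:470],(390,300))]),cv2.resize(W["color"],(400,300))[:, :][:, :390].repeat(1,0) if 0 else np.hstack([cv2.resize(W["color"],(390,300)),np.zeros((300,390,3),np.uint8)])])
cv2.imwrite("pics/p2.png",m)
E
```

```text
[0.545 0.366 0.291] [ 0.2    0.228 -0.272] 0.06394608834067199
cup up [0.001 0.008 1.   ] cup [0.549 0.356 0.258]
8 row [-0.51, 0.0, 0.52, -0.0, 0.01, -0.0] err mm [-1.433 -0.39  -1.68 ] deg [-0.148 -0.25  -0.15 ] mid [0.545 0.367 0.175]
```

View pics/p2.png

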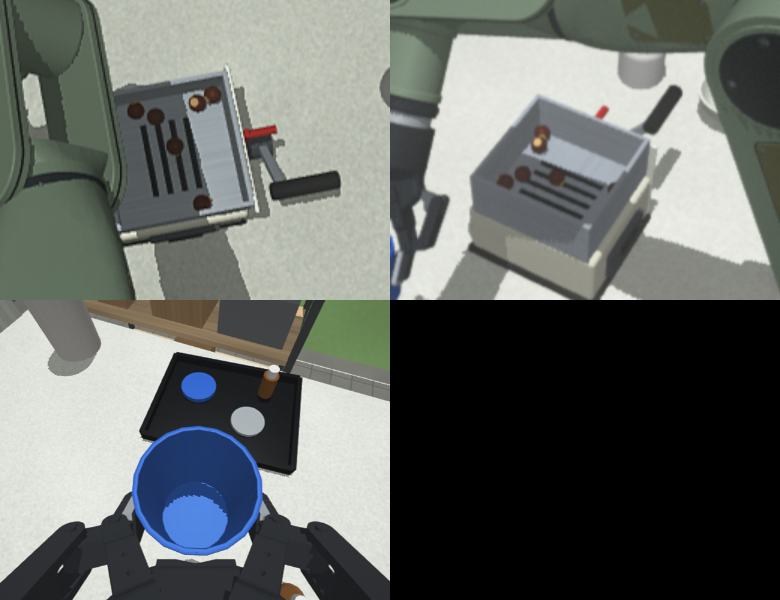

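All six conkers lie in the hopper, the cup is empty, and the lever has not moved. I now set the cup down.

drive_tool(increments=[50,-0.51,0,0.52,0,0.01,0,50,-0.51,0,0.52,0,0.01,0,50,-0.51,0,0.52,0,0.01,0,50,-0.51,0,0.52,0,0.01,0,50,-0.51,0,0.52,0,0.01,0,50,-0.51,0,0.52,0,0.01,0,50,-0.51,0,0.52,0,0.01,0,50,-0.51,0,0.52,0,0.01,0])

```text
time_s: 18.9
position: [0.5447, 0.366, 0.0575]
tool_rot: [0.516, 0.765, 0.214, -0.32]
ft_force: [-0.3, 0.1, -1.9]
grip_width: 0.0639
grasp_force: 34.0
```

drive_tool(increments=[50,-0.06,0,0.06,0,0,0,50,-0.06,0,0.06,0,0,0,50,-0.06,0,0.06,0,0,0,50,-0.06,0,0.06,0,0,0,50,-0.06,0,0.06,0,0,0,50,-0.06,0,0.06,0,0,0,50,-0.05,0,0.05,0,0,0,50,-0.04,0,0.04,0,0,0])

```text
time_s: 19.7
position: [0.5444, 0.3675, 0.0336]
tool_rot: [0.515, 0.765, 0.214, -0.321]
ft_force: [-1.6, -2.2, 9.6]
grip_width: 0.0634
grasp_force: 34.3
```

drive_tool(increments=[85,0,0,0,0,0,0,85,0,0,0,0,0,0,85,0,0,0,0,0,0,85,0,0,0,0,0,0,85,0,0,-0.2,0,0,0,85,0,0,-0.3,0,0,0,85,0,0,-0.4,0,0,0,85,0,0,-0.5,0,0,0])

```text
time_s: 20.5
position: [0.56, 0.3294, 0.0735]
tool_rot: [0.516, 0.765, 0.214, -0.32]
ft_force: [0.2, 0.7, 0.8]
grip_width: 0.0852
grasp_force: 0.0
```

drive_tool(increments=[85,0,0,-0.6,0,0,0,85,0,0,-0.6,0,0,0,85,0,0,-0.6,0,0,0,85,0,0,-0.6,0,0,0,85,0.4,0,-0.6,0,0,0,85,0.4,0,-0.6,0,0,0,85,0.4,0,-0.6,0,0,0,85,0.4,0,-0.6,0,0,0])

```text
time_s: 21.3
position: [0.5947, 0.2444, 0.2554]
tool_rot: [0.516, 0.765, 0.214, -0.319]
ft_force: [0.5, 0.5, -0.4]
grip_width: 0.0849
grasp_force: 0.0
```

```bash
python3 - <<'E'
from cf import *
from workcell import get_image
A,s=cur(); print(A[0],s["joint_positions"])
T=get_image("top");S=get_image("side");pickle.dump((T,S),open("v3.pkl","wb"))
m=np.vstack([np.hstack([cv2.resize(T["color"][220:310,120:240],(400,300)),cv2.resize(S["color"][330:420,165:285],(400,300))]),np.hstack([cv2.resize(T["color"][210:300,370:490],(400,300),interpolation=cv2.INTER_CUBIC),cv2.resize(S["color"][160:250,320:440],(400,300),interpolation=cv2.INTER_CUBIC)])])
cv2.imwrite("pics/p3.png",m)
E
```

```text
[0.595 0.244 0.255] [ 0.035  0.531  1.402  0.729  1.55  -0.496]
```

View pics/p3.png

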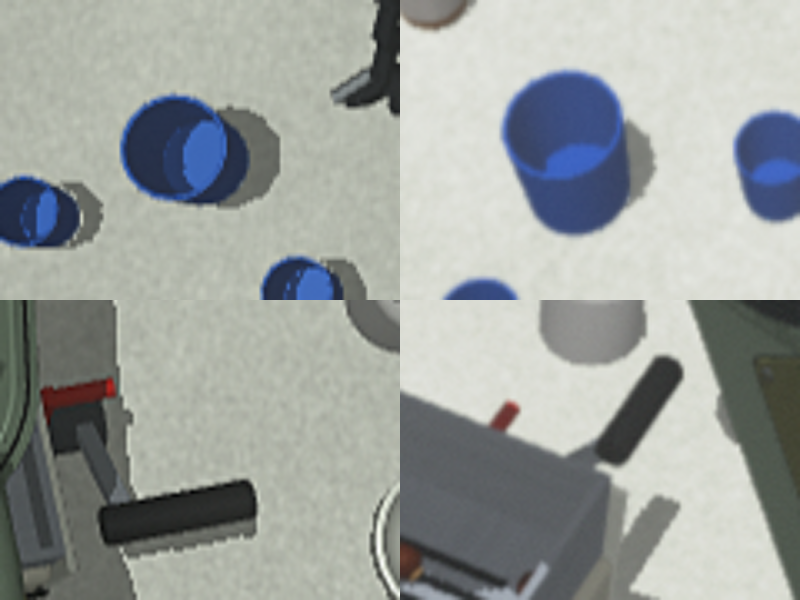

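The cup stands upright and empty near its old place. The handle axis and pin tip, at top (403.6,235.5) and side (353.6,192.4), match the first measurement. Next is the lever: push the bar from behind with shut fingers pointing down.

```bash
cat > lev.py <<'E'
from pour import *
RL=orient(np.degrees(YAW)+90,90)
def bar(lean,y=-.17): return np.array([.13*np.sin(lean),y,.06+.13*np.cos(lean)])
def tcp(lean,back): return mill(bar(lean)+[-back,0,-.016]),RL
def rd(n=8):
    from workcell import get_image,state
    F=[]
    for _ in range(n): get_image("side"); s=state(); F.append(Rm.inv().apply(s["ft_force"]))
    F=np.array(F); p=Rm.inv().apply(s["position"]-np.r_[MIL,0]); print("F mill",F.mean(0),"sd",F.std(0),"tcp mill",p*1000,"t",s["time_s"])
E
python3 - <<'E'
from lev import *
d=pickle.load(open("v0.pkl","rb"));T,S=d["top"],d["side"]
T3,S3=pickle.load(open("v3.pkl","rb"))
for t,s in [((400.9,277.5),(383.6,205)),((446.2,269.4),(400.4,181)),((403.6,235.5),(353.6,192.4))]:
    X,e=tri([(T3,t),(S3,s)]); print(Rm.inv().apply(X-np.r_[MIL,0]),e)
A,s=cur()
lean=np.arctan2(-.077,.103)
up=tcp(lean,.065); B=plan(A,(up[0]+[0,0,.15],RL),16); B=plan(B,up,8)
print("down pose",up[0])
E
```

```text
[-0.076 -0.115  0.168] 0.44304387666488765
[-0.075 -0.206  0.161] 0.1507671052804085
[ 0.008 -0.142  0.14 ] 0.4323130427120532
16 row [-0.51, -0.39, -0.29, -0.03, -0.35, 0.07] err mm [ 1.465  2.403 -3.579] deg [ 0.485 -0.29   0.371] mid [0.543 0.028 0.24 ]
8 row [-0.01, -0.01, 0.46, 0.01, -0.0, 0.01] err mm [-0.63  -0.562 -0.803] deg [-0.157 -0.291 -0.268] mid [ 0.468 -0.179  0.221]
down pose [ 0.468 -0.18   0.148]
```

drive_tool(increments=[0,-0.51,-0.39,-0.29,-0.03,-0.35,0.07,0,-0.51,-0.39,-0.29,-0.03,-0.35,0.07,0,-0.51,-0.39,-0.29,-0.03,-0.35,0.07,0,-0.51,-0.39,-0.29,-0.03,-0.35,0.07,0,-0.51,-0.39,-0.29,-0.03,-0.35,0.07,0,-0.51,-0.39,-0.29,-0.03,-0.35,0.07,0,-0.51,-0.39,-0.29,-0.03,-0.35,0.07,0,-0.51,-0.39,-0.29,-0.03,-0.35,0.07], newtons=30)

```text
time_s: 22.2
position: [0.5399, 0.027, 0.2353]
tool_rot: [0.583, 0.788, 0.109, -0.164]
ft_force: [-0.2, 1.3, -0.9]
grip_width: -0.0002
grasp_force: 0.0
```

drive_tool(increments=[0,-0.51,-0.39,-0.29,-0.03,-0.35,0.07,0,-0.51,-0.39,-0.29,-0.03,-0.35,0.07,0,-0.51,-0.39,-0.29,-0.03,-0.35,0.07,0,-0.51,-0.39,-0.29,-0.03,-0.35,0.07,0,-0.51,-0.39,-0.29,-0.03,-0.35,0.07,0,-0.51,-0.39,-0.29,-0.03,-0.35,0.07,0,-0.51,-0.39,-0.29,-0.03,-0.35,0.07,0,-0.51,-0.39,-0.29,-0.03,-0.35,0.07])

```text
time_s: 23.0
position: [0.4669, -0.1776, 0.2908]
tool_rot: [0.626, 0.78, 0.0, -0.002]
ft_force: [0.8, 0.1, 0.4]
grip_width: -0.0002
grasp_force: 0.0
```

```bash
python3 - <<'E'
from lev import *
A,s=cur(); print(A[0],s["joint_positions"],s["grip_width"])
lean=np.arctan2(-.077,.103)
B=plan(A,tcp(lean,.065),8); C=plan(B,tcp(lean,.030),8)
rd(6)
E
```

```text
[ 0.467 -0.178  0.291] [-0.388  0.168  1.62   0.002  1.358 -0.607] -0.00022662832307028405
8 row [-0.01, 0.0, 0.45, -0.0, -0.0, 0.01] err mm [-0.512 -0.44  -1.308] deg [-0.144 -0.252 -0.241] mid [ 0.467 -0.179  0.219]
8 row [0.0, 0.11, -0.0, -0.0, -0.0, -0.0] err mm [-0.286 -0.542 -1.396] deg [-0.144 -0.252 -0.241] mid [ 0.484 -0.177  0.147]
F mill [-0.32  -0.329  0.065] sd [0.571 0.343 0.658] tcp mill [-141.589 -166.206  290.068] t 23.3
```

drive_tool(increments=[0,-0.01,0,0.45,0,0,0,0,-0.01,0,0.45,0,0,0,0,-0.01,0,0.45,0,0,0,0,-0.01,0,0.45,0,0,0,0,-0.01,0,0.45,0,0,0,0,-0.01,0,0.45,0,0,0,0,-0.01,0,0.45,0,0,0,0,-0.01,0,0.45,0,0,0])

```text
time_s: 24.1
position: [0.4685, -0.1778, 0.1452]
tool_rot: [0.625, 0.781, 0.001, -0.004]
ft_force: [-0.1, -1.1, -0.4]
grip_width: 0.0
grasp_force: 0.0
```

drive_tool(increments=[0,0,0.11,0,0,0,0,0,0,0.11,0,0,0,0,0,0,0.11,0,0,0,0,0,0,0.11,0,0,0,0,0,0,0.11,0,0,0,0,0,0,0.11,0,0,0,0,0,0,0.11,0,0,0,0,0,0,0.11,0,0,0,0])

```text
time_s: 24.9
position: [0.5032, -0.1708, 0.1468]
tool_rot: [0.625, 0.781, 0.001, -0.003]
ft_force: [-0.1, -0.3, 0.2]
grip_width: -0.0001
grasp_force: 0.0
```

```bash
python3 - <<'E'
from lev import *
from workcell import get_image
rd(6)
A,s=cur()
# arc: from here to lean -.25 in 16 rows
for l in(-.5,-.35,-.22): A=plan(A,tcp(l,.0265),8)
T=get_image("top");S=get_image("side")
m=np.hstack([cv2.resize(T["color"][200:300,370:490],(400,333)),cv2.resize(S["color"][150:250,320:440],(400,333))])
cv2.imwrite("pics/p4.png",m)
E
```

```text
F mill [ 0.432 -0.213 -0.224] sd [0.398 0.655 0.269] tcp mill [-106.741 -168.672  146.634] t 25.2
8 row [-0.0, 0.06, -0.04, -0.0, -0.01, 0.01] err mm [0.987 1.616 1.316] deg [-0.096  0.277 -0.174] mid [ 0.512 -0.169  0.153]
8 row [-0.0, 0.05, -0.02, -0.0, 0.0, -0.0] err mm [-0.708  1.233 -0.343] deg [-0.096  0.277 -0.174] mid [ 0.529 -0.165  0.163]
8 row [-0.0, 0.05, -0.02, -0.0, 0.0, -0.0] err mm [-0.896  1.175  1.282] deg [-0.096  0.277 -0.174] mid [ 0.545 -0.162  0.169]
```

View pics/p4.png

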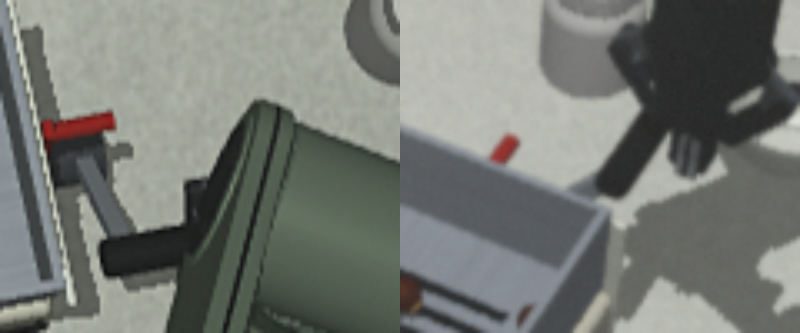

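The shut fingers stand just behind the bar, clear of the stalk and the pin. I swing the lever most of the way, stopping well short of the stop.

drive_tool(increments=[0,0,0.06,-0.04,0,0,0,0,0,0.06,-0.04,0,0,0,0,0,0.06,-0.04,0,0,0,0,0,0.06,-0.04,0,0,0,0,0,0.06,-0.04,0,0,0,0,0,0.06,-0.04,0,0,0,0,0,0.06,-0.04,0,0,0,0,0,0.06,-0.04,0,0,0])

```text
time_s: 26.1
position: [0.5204, -0.167, 0.1598]
tool_rot: [0.625, 0.781, 0.0, -0.004]
ft_force: [-5.4, -2.1, 3.0]
grip_width: 0.0003
grasp_force: 3.1
```

drive_tool(increments=[0,0,0.05,-0.02,0,0,0,0,0,0.05,-0.02,0,0,0,0,0,0.05,-0.02,0,0,0,0,0,0.05,-0.02,0,0,0,0,0,0.05,-0.02,0,0,0,0,0,0.05,-0.02,0,0,0,0,0,0.05,-0.02,0,0,0,0,0,0.05,-0.02,0,0,0])

```text
time_s: 26.9
position: [0.5363, -0.1635, 0.1669]
tool_rot: [0.625, 0.781, 0.001, -0.003]
ft_force: [-6.4, -0.6, 6.0]
grip_width: 0.0003
grasp_force: 3.1
```

```bash
python3 - <<'E'
from lev import *
rd(8)
E
```

```text
F mill [-4.891  0.066  4.825] sd [0.365 0.617 0.731] tcp mill [ -71.82  -168.549  166.582] t 27.3
```

drive_tool(increments=[0,0,0.05,-0.03,0,0,0,0,0,0.05,-0.03,0,0,0,0,0,0.05,-0.03,0,0,0,0,0,0.05,-0.02,0,0,0,0,0,0.05,-0.02,0,0,0,0,0,0.05,-0.02,0,0,0,0,0,0.05,-0.02,0,0,0,0,0,0.05,-0.02,0,0,0])

```text
time_s: 28.1
position: [0.5532, -0.1597, 0.1736]
tool_rot: [0.625, 0.781, 0.002, -0.003]
ft_force: [-5.0, -1.0, 4.4]
grip_width: 0.0002
grasp_force: 2.2
```

```bash
python3 - <<'E'
from lev import *
from workcell import get_image
rd(6)
m=np.hstack([cv2.resize(get_image("top")["color"][200:300,370:490],(400,333),interpolation=cv2.INTER_CUBIC),cv2.resize(get_image("side")["color"][150:250,320:440],(400,333),interpolation=cv2.INTER_CUBIC)])
cv2.imwrite("pics/p5.png",m)
E
```

```text
F mill [-2.032 -0.551  1.994] sd [0.805 0.257 1.165] tcp mill [ -54.733 -168.395  173.104] t 28.4
```

View pics/p5.png

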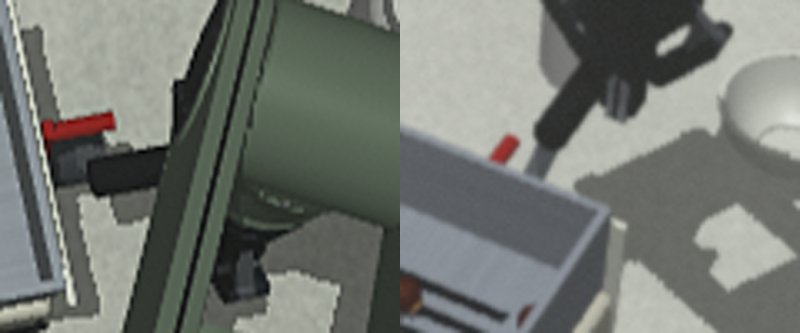

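The views show the stalk approaching, still short of the red pin. The bar's near end is at side (365,189.6) and top (397.6,253.4). From here I go by numbers only.

```bash
cat >> lev.py <<'E'
def red(n):
    from workcell import get_image
    C=[]
    for _ in range(3):
        im=get_image(n)["color"].astype(int); x0,y0,x1,y1=(370,215,420,255) if n=="top" else (335,180,370,205)
        w=im[y0:y1,x0:x1]; m=np.clip(w[...,2]-np.maximum(w[...,0],w[...,1])-40,0,60)
        yy,xx=np.mgrid[y0:y1,x0:x1]; C.append([(m*xx).sum()/m.sum(),(m*yy).sum()/m.sum(),m.sum()])
    print(n,"red",np.mean(C,0))
E
python3 - <<'E'
from lev import *
T,S=pickle.load(open("v3.pkl","rb"))
g=mill
for nm,G,o in(("side",S,(365,189.6)),("top",T,(397.6,253.4))):
    for l in(-.35,-.3,-.25,-.2,-.15): print(nm,l,proj(G,mill(bar(l,-.116)))-o)
pm=[.0075,.077]; print("pin lean",np.arctan2(*pm))
red("top");red("side")
E
```

```text
side -0.35 [[5.46  4.977]]
side -0.3 [[2.905 3.245]]
side -0.25 [[0.303 1.602]]
side -0.2 [[-2.339  0.053]]
side -0.15 [[-5.012 -1.397]]
top -0.35 [[1.73  7.565]]
top -0.3 [[1.218 4.293]]
top -0.25 [[0.674 0.987]]
top -0.2 [[ 0.099 -2.34 ]]
top -0.15 [[-0.505 -5.678]]
pin lean 0.09709631089797377
top red [ 392.967  237.489 5640.   ]
side red [ 350.894  194.349 1629.   ]
```

drive_tool(increments=[0,0,0.04,-0.02,0,0,0,0,0,0.04,-0.02,0,0,0,0,0,0.04,-0.01,0,0,0,0,0,0.04,-0.01,0,0,0,0,0,0.04,-0.01,0,0,0,0,0,0.04,-0.01,0,0,0,0,0,0.03,-0.01,0,0,0,0,0,0.03,-0.01,0,0,0])

```text
time_s: 29.6
position: [0.5646, -0.1571, 0.1773]
tool_rot: [0.625, 0.781, 0.001, -0.003]
ft_force: [-1.9, -0.2, -1.8]
grip_width: 0.0001
grasp_force: 1.1
```

```bash
python3 - <<'E'
from lev import *
rd(8);red("top");red("side")
E
```

```text
F mill [-1.553  0.611 -1.172] sd [0.439 0.342 0.569] tcp mill [ -43.039 -168.478  177.585] t 30.0
top red [ 392.965  237.496 5678.   ]
side red [ 350.919  194.347 1661.   ]
```

drive_tool(increments=[0,0,0.01,-0.002,0,0,0,0,0,0.01,-0.002,0,0,0,0,0,0.01,-0.002,0,0,0,0,0,0.01,-0.002,0,0,0,0,0,0.01,-0.002,0,0,0,0,0,0.01,-0.002,0,0,0,0,0,0.01,-0.002,0,0,0,0,0,0.01,-0.002,0,0,0])

```text
time_s: 31.1
position: [0.5678, -0.1566, 0.1782]
tool_rot: [0.625, 0.781, 0.001, -0.003]
ft_force: [-2.3, -1.8, 1.2]
grip_width: 0.0
grasp_force: 1.5
```

```bash
python3 - <<'E'
from lev import *
rd(6)
E
```

```text
F mill [-3.323 -0.231  1.863] sd [0.33  0.475 0.523] tcp mill [ -39.955 -168.406  178.157] t 31.4
```

drive_tool(increments=[0,0,0.01,-0.002,0,0,0,0,0,0.01,-0.002,0,0,0,0,0,0.01,-0.002,0,0,0,0,0,0.01,-0.002,0,0,0,0,0,0,0,0,0,0,0,0,0,0,0,0,0,0,0,0,0,0,0,0,0,0,0,0,0,0,0])

```text
time_s: 32.2
position: [0.5694, -0.1562, 0.1785]
tool_rot: [0.625, 0.781, 0.001, -0.003]
ft_force: [-2.4, -1.0, 2.8]
grip_width: 0.0
grasp_force: 1.5
```

```bash
python3 - <<'E'
from lev import *
rd(6);red("top")
E
```

```text
F mill [-2.366 -0.135  2.407] sd [0.354 0.385 0.352] tcp mill [ -38.421 -168.37   178.331] t 32.5
top red [ 392.284  237.405 5105.667]
```

drive_tool(increments=[0,0,0.01,-0.002,0,0,0,0,0,0.01,-0.002,0,0,0,0,0,0.01,-0.002,0,0,0,0,0,0.01,-0.002,0,0,0,0,0,0,0,0,0,0,0,0,0,0,0,0,0,0,0,0,0,0,0,0,0,0,0,0,0,0,0])

```text
time_s: 33.45
position: [0.5709, -0.1558, 0.1787]
tool_rot: [0.625, 0.781, 0.001, -0.003]
ft_force: [-1.7, -0.8, 1.9]
grip_width: 0.0001
grasp_force: 1.4
```

```bash
python3 - <<'E'
from lev import *
rd(6);red("side")
E
```

```text
F mill [-2.694 -0.569  2.445] sd [0.302 0.528 0.394] tcp mill [ -36.881 -168.35   178.679] t 33.75
side red [ 350.661  194.503 1540.   ]
```

drive_tool(increments=[0,0,0.01,-0.002,0,0,0,0,0,0.01,-0.002,0,0,0,0,0,0.01,-0.002,0,0,0,0,0,0,0,0,0,0,0,0,0,0,0,0,0,0,0,0,0,0,0,0,0,0,0,0,0,0,0,0,0,0,0,0,0,0])

```text
time_s: 34.7
position: [0.5721, -0.1555, 0.1789]
tool_rot: [0.625, 0.781, 0.001, -0.003]
ft_force: [-1.8, -0.6, 2.4]
grip_width: -0.0002
grasp_force: 1.3
```

```bash
python3 - <<'E'
from lev import *
rd(6);red("side")
E
```

```text
F mill [-2.317 -0.389  1.723] sd [0.237 0.329 0.469] tcp mill [ -35.635 -168.299  178.925] t 35.0
side red [ 350.529  194.572 1461.333]
```

drive_tool(increments=[0,0,0.01,-0.002,0,0,0,0,0,0.01,-0.002,0,0,0,0,0,0.01,-0.002,0,0,0,0,0,0,0,0,0,0,0,0,0,0,0,0,0,0,0,0,0,0,0,0,0,0,0,0,0,0,0,0,0,0,0,0,0,0])

```text
time_s: 35.95
position: [0.5732, -0.1553, 0.1791]
tool_rot: [0.625, 0.78, 0.001, -0.003]
ft_force: [-1.8, -0.7, 1.8]
grip_width: -0.0001
grasp_force: 1.4
```

```bash
python3 - <<'E'
from lev import *
rd(6);red("side")
E
```

```text
F mill [-2.872 -0.735  1.361] sd [0.537 0.271 0.567] tcp mill [ -34.47  -168.306  179.145] t 36.25
side red [ 350.397  194.65  1385.667]
```

drive_tool(increments=[0,0,0.01,-0.002,0,0,0,0,0,0.01,-0.002,0,0,0,0,0,0.01,-0.002,0,0,0,0,0,0,0,0,0,0,0,0,0,0,0,0,0,0,0,0,0,0,0,0,0,0,0,0,0,0,0,0,0,0,0,0,0,0])

```text
time_s: 37.2
position: [0.5736, -0.1552, 0.1792]
tool_rot: [0.625, 0.781, 0.001, -0.004]
ft_force: [-5.8, -1.6, 2.8]
grip_width: 0.0002
grasp_force: 2.8
```

```bash
python3 - <<'E'
from lev import *
rd(6);red("side")
E
```

```text
F mill [-5.748 -0.777  1.954] sd [0.594 0.404 0.442] tcp mill [ -34.126 -168.294  179.23 ] t 37.5
side red [ 350.315  194.713 1339.333]
```

The stop is felt: the force rose from about 2.5 to 5.7 N while the tool almost stood still, which is about 4 to 5 N at the pin. It was held for over 0.5 s, so I back off.

drive_tool(increments=[0,0,-0.05,0,0,0,0,0,0,-0.1,0,0,0,0,0,0,-0.2,0,0,0,0,0,0,-0.3,0,0,0,0,0,0,-0.4,0,0,0,0,0,0,-0.4,0,0,0,0,0,0,-0.3,-0.3,0,0,0,0,0,0,-0.5,0,0,0])

```text
time_s: 38.45
position: [0.5035, -0.1705, 0.2115]
tool_rot: [0.626, 0.78, 0.001, -0.004]
ft_force: [0.7, -0.5, -0.1]
grip_width: 0.0001
grasp_force: 0.0
```

drive_tool(increments=[0,0,0,-0.6,0,0,0,0,0,0,-0.6,0,0,0,0,0,0,-0.6,0,0,0,0,0,-0.8,-0.4,0,0,0,0,0,-0.8,0,0,0,0,0,0,-0.8,0,0,0,0,0,0,0,0,0,0,0,0,0,0,0,0,0,0])

```text
time_s: 39.25
position: [0.4125, -0.1922, 0.3008]
tool_rot: [0.626, 0.78, 0.002, -0.002]
ft_force: [0.6, 0.3, 0.2]
grip_width: -0.0
grasp_force: 0.0
```

```bash
python3 - <<'E'
from lev import *
from workcell import get_image
rd(4);red("side");red("top")
T,S=get_image("top"),get_image("side")
T0,S0=pickle.load(open("v3.pkl","rb"))
# handle: dark blob in the top view near the lever
w=T["color"][225:290,392:460].max(2); yy,xx=np.nonzero(w<50); 
n,l,st,ce=cv2.connectedComponentsWithStats((w<50).astype(np.uint8)); k=1+st[1:,4].argmax(); print("top handle centroid",ce[k]+[392,225],st[k])
for L in(-.15,-.1,-.05,0,.05): print(L,proj(T,mill(bar(L,-.160))))
for n_,G in(("cup",T),):
    c=G["color"].astype(int)[240:300,150:210]; m=((c[...,0]-c[...,2])>35).astype(np.uint8)
    print("cup blob",cv2.connectedComponentsWithStats(m)[2:])
E
```

```text
F mill [-0.038  0.011  0.099] sd [0.194 0.538 0.234] tcp mill [-198.305 -170.49   299.613] t 39.45
side red [350.32  194.692 972.333]
top red [ 390.102  237.62  3535.   ]
top handle centroid [416.227 239.304] [  0   4  50  26 572]
-0.15 [[419.603 243.567]]
-0.1 [[418.969 240.234]]
-0.05 [[418.304 236.914]]
0 [[417.61  233.618]]
0.05 [[416.889 230.358]]
cup blob (array([[   0,    0,   60,   60, 3104],
       [   6,    8,   32,   32,  482],
       [  32,   40,    1,    1,    1],
       [  52,   57,    8,    3,   13]], dtype=int32), array([[30.082, 30.036],
       [25.044, 25.259],
       [32.   , 40.   ],
       [55.692, 57.846]]))
```

```bash
python3 -c "
from workcell import *
print(finish_job())"
```

```text
the job is handed in; nothing more can be done
None
```

I handed the job in at about 39 s, but the call returned no verdict. All six conkers were in the hopper with the lever still shut, and the empty cup stands upright on the table. The lever was pressed against the red stop at an estimated 4–5 N and left there, with no pin shift seen in the side view.

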